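# Lift the jar lid off with the lid lifter

## Robot

A 6-joint arm with a two-finger parallel gripper is mounted at the origin on the work surface. World frame = base frame: x ahead of the robot, y to its left, z up, the work surface at z = 0. Lengths are in m, angles in rad, forces in N, time in s.
With the tool pointing down it reaches from about 0.325 to 1 m from the base axis. Payload 5.1 kg.
Tool frame: the origin (TCP) lies midway between the tips of the shut fingers; the grasp point (between the pads) lies 19 mm behind it; z points along the fingers, y is the line along which they close (so a half turn about z gives the same grasp; the last joint's range is limited). The gripper opens to 85 mm and grips with 20 to 120 N. Pads are 22 mm wide; open, the fingers measure 114 mm over their backs; the gripper's body (76 mm by 85 mm) begins 54 mm behind the grasp point. The pads swing forward as they close: fully open they stand 13 mm farther back than shut.
Start: joints at [1.096, 0.124, 1.65, -0, 1.367, -0.083], TCP at [0.248, 0.601, 0.231] pointing down, gripper open.
Joint ranges: [-2.61, 2.61], [-1.02, 2.33], [0.03, 2.71], [-1.35, 4.49], [0.32, 2.68], [-2.91, 2.91]. Speed limits (rad/s): [2.57, 2.57, 3.14, 3.14, 3.14, 3.14].

## Interface

Orientations are given as a unit quaternion [w, x, y, z].
In Python, from workcell import robot, grab_frame, get_calibration, regions_of gives the robot as it stands.
- The arm moves only by the tool play_rows, never from a script. Its argument "increments" is a list of rows, each an object with "travel": the shift along the world's x, y, z in m, a list of three; "angular": the turn, a rotation vector about the world's x, y, z in degrees, a list of three; "hand": the opening, from 0 (shut) to 1 (fully open). In form: [{"travel": [x, y, z], "angular": [ax, ay, az], "hand": hand}, ...]. A call has 1 to 12 rows; each row shifts and turns the commanded pose from where the row before left it; what a row does not reach is not made up. A row lasts 1/8 s, in which the tool goes at most 62.5 mm and 10.7 degrees, less where a joint would pass 70% of its speed; a pose out of reach is approached as far as the arm can. A call is refused whole if a number of a shift passes 0.0625 or a number of a turn 10.7, either way. A call with a gripper value outside its range is refused whole. The fingers move at their own pace and stop on an object; "grip_force" is the grip in N (left out, the last holds). Time passes only in rows, so rows that do not move let the fingers close. It gives the time, the measured TCP pose, the force and the opening at its end, in the units of the state.
- robot.state(): the state, without advancing time (a new reading comes with each control period).
- grab_frame(name): name is "side" or "top"; returns (picture, depth): 400x640x3 uint8, red, green, blue; 400x640 float32, m along the optical axis (not along the pixel's ray), 0 where there is no reading.
- get_calibration(name): a dict with "intrinsics" (3x3 intrinsics, pixels), "extrinsics" (4x4, takes a point from world to camera coordinates). Camera axes: x right, y down, z forward; pixel columns grow to the right and rows downward; lengths in m; the calibration is good to about 2 mm. A picture is of the moment at which its call begins. get_calibration takes no time and is no camera call.
- robot.sign_off(): hands the job in, once; it reports no verdict.
Trained networks look in the newest picture that a camera, given by its name, has taken for a name from the list of things; names that differ only in an ending like _2 or _b are one class to them, and where a whole thing is asked for, a point or a joint stands for the part that bears it (a point fixed in the world has none). Each returns a list of dicts, best first, with "conf" (0 to 1); they miss things now and then, are a little off and sometimes report something else, mostly with a low value. They report only what shows in the picture. A call takes as long as a camera call. They do not tell look-alikes from the thing itself.
- regions_of(camera, label): "pixels" (400x640 bool, what is visible of it) and "bbox" ([left, top, right, bottom] in pixels, round what is visible of it).
The state is a dict: "time": time; "joints": joint angles; "qd": joint speeds; "tau": joint torques, N m; "position": TCP position; "tool_rot": TCP orientation; "ft_force": force on the tool from outside, world axes, zero at the start; "torque": the same for the moment, N m; "finger_gap": finger opening in m.
Only numpy, scipy, OpenCV 4.12 (cv2) and the standard library are available. Lean on these libraries where they do the work, as an engineer would, in place of code of your own. Each camera call takes 0.05 s, during which the arm holds its last target. There are 200 camera calls.

## Task

Take the loose lid off the taller of the two lidded jars with the steel lid lifter hooked under the lid's bail - the lid is freshly waxed, so the gripper must not touch it - and set it down gently and flat on the middle of the square cork mat. Draw the lifter out of the bail and stand it upright again on the bare shelf, away from the lid. Leave both jars, the other lid, the vase, the cup and the spoon undisturbed.

Things in the scene. Friction and masses are not known exactly. Their poses are not given: they have to be found in the camera images.
- tall_jar: the taller jar: open stoneware cylinder, 110 mm diameter, 100 mm high, mouth 98 mm diameter, about 900 g, loose. Origin: centre of the underside. The vase and the cup stand beside it one before and one behind it, about 125 mm from its axis: one toward the robot and one away from it; which is which varies
- low_jar: the lower jar, same as the taller but only 70 mm high. Leave it alone. Origin: centre of the underside. (Off to the left of all the work, beyond y = 0.48 m, stands a fixed clear display case, its raised lid 200 mm high.)
- tall_lid: loose stoneware lid on the taller jar, about 250 g. Origin: centre of its underside, 90 mm above the shelf at the start. Plug: 84 mm diameter, z 0 to 10 mm, hangs in the jar mouth with 7 mm play all round; disc: 114 mm diameter, z 10 to 18 mm, rests on the rim; a fixed steel bail on top (see tall_lid_bar), to z = 56 mm. Lifted by the bail, it hangs freely and may swing a little
- low_lid: the lower jar's lid, of the same shape and size as the taller jar's, origin 60 mm above the shelf. Leave it alone
- tall_lid_bar (a point): centre of the bail's level bar on the taller jar's lid, 52 mm above the lid's origin; axes as the lid's. The bail is an inverted U of 8 mm round bar: the level bar runs along y, its legs stand at y = +38 and -38 mm. The window under the bar is 68 mm wide and 30 mm high (lid z 18 to 48 mm), open toward +x and -x
- lifter: steel C-shaped lid lifter standing on its foot, wooden handle on top; 136 mm high, 250 g. Origin: underside of the foot, on the handle's centre line. Foot: x -45 to 35, y -17 to 17, z 0 to 6 mm, with a lip at the tip (x 29 to 35, to z = 11). Spine at the rear: x -45 to -37, 24 wide, to z = 76. Top arm: spine to x = 12, z 68 to 76. Open toward +x. A bar hangs on the foot between lip and spine
- lifter_grip (a point): grip point on the lifter's handle, 108 mm above the lifter's origin, axes as the lifter's. The handle is a 24 x 24 mm square wooden bar, upright, z 76 to 136 mm, to be gripped from above across either pair of faces
- mat: square cork mat, 150 x 150 mm, 8 mm thick, fixed on the shelf. Origin: centre of the underside. Nothing stands on it
- vase: slim stoneware bud vase, 160 mm high, 54 mm greatest diameter, loose. Origin: centre of the underside
- cup: small stoneware cup, 70 mm diameter, 75 mm high, loose. Origin: centre of the underside
- spoon: stainless measuring spoon, 150 mm long, lying on the shelf beyond the lower jar, along its own x; 19 mm high, loose. Origin: under its middle
Mind the look-alikes: they are no part of the job. What is shaped like the tall_lid but orange is not meant.

How it is judged:
On the way, in this order (a step that is already met when the one before it is completed fails the run):
1. the taller jar's lid hangs on the lifter, well clear above its jar (z of tall_lid in the frame of tall_jar above 0.115 m and contact force between lifter and tall_lid above 0.8 N and contact force between tall_lid and tall_jar below 0.1 N), for 0.2 s.
2. the lid lies flat on the middle of the cork mat and the lifter is drawn out of it (horizontal distance between tall_lid and mat below 0.03 m and z of tall_lid in the frame of mat below 0.012 m and angle between tall_lid's own z axis and vertical below 0.06 rad and contact force between lifter and tall_lid below 0.05 N and horizontal distance between lifter and tall_lid above 0.07 m), for 0.2 s.
At the end, for the whole second after the job is handed in: The taller jar's lid lies flat (0.06 rad) on the cork mat, within 30 mm of its centre; the lifter, clear of it (origins 70 mm apart or more), stands upright (0.08 rad) on the bare shelf; both at rest; the jars stand upright and the other lid is on its jar (all of step 2 and linear speed of each of tall_lid, lifter below 0.02 m/s and angle between lifter's own z axis and vertical below 0.08 rad and height (world z) of lifter below 0.004 m and angle between each of tall_jar, low_jar's own z axis and vertical below 0.05 rad and z of low_lid in the frame of low_jar between 0.055 and 0.066 m and height (world z) of each of tall_jar, low_jar below 0.01 m); the robot touches nothing.
It fails at once if the gripper or arm touches the taller jar's lid (contact force between any of the fingers, the arm and tall_lid above 0.3 N).
It fails at once if the lid is put down hard on the mat (over 20 N) (contact force between tall_lid and mat above 20 N).
It fails at once if a jar or the lower jar's lid is shifted over 20 mm or tipped (distance of any of tall_jar, low_jar, low_lid from where it was at the start of the episode above 0.02 m or angle between any of tall_jar, low_jar, low_lid's own z axis and vertical above 0.25 rad).
It fails at once if the vase or cup is shifted over 20 mm or tipped (distance of any of vase, cup from where it was at the start of the episode above 0.02 m or angle between any of vase, cup's own z axis and vertical above 0.25 rad).
It fails at once if the spoon is shifted over 20 mm (distance of spoon from where it was at the start of the episode above 0.02 m).
It also fails if it takes over 72 s, if anything falls off the work surface, if the arm or the gripper's body presses on something with over 40 N, if the wrist force passes 120 N, or if a joint passes its speed limit or range.

## Working session

There is one attempt and no reset: what is moved stays moved. The work goes in short steps, Python scripts to look and compute and a tool call to move; the robot and the scene stay as the last step left them, time stands still between calls to the robot, and variables do not carry over. Pictures are saved under pics/ and viewed, on a budget of 10 in all, crops included, one or two more only if the job needs it, and the job is handed in when it is done.

Besides the shell and the picture viewer there is one more tool, called after ">>>" by a JSON object that holds its "fn" and its "kwargs", one argument or row to a line. play_rows: Moves the arm, as the interface text tells. Its arguments: {"type":"object","properties":{"increments":{"type":"array"},"grip_force":{"type":"number"}},"required":["increments"]}

```bash
mkdir -p pics; ls; cat > h.py <<'E'
import numpy as np, cv2
from workcell import robot, grab_frame, get_calibration, regions_of
def cloud(cam, d):
    c=get_calibration(cam);K=np.array(c["intrinsics"]);T=np.linalg.inv(np.array(c["extrinsics"]))
    v,u=np.mgrid[:d.shape[0],:d.shape[1]]
    P=np.stack([(u-K[0,2])/K[0,0]*d,(v-K[1,2])/K[1,1]*d,d],-1)
    return P@T[:3,:3].T+T[:3,3]
def save(n,im): cv2.imwrite(f"pics/{n}.png",im[:,:,::-1])
E
python3 - <<'E'
from h import *
ims=[]
for cam in("top","side"):
    im,d=grab_frame(cam);W=cloud(cam,d);np.savez(f"{cam}0.npz",im=im,d=d,W=W);save(cam+"0",im)
    c=np.linalg.inv(np.array(get_calibration(cam)["extrinsics"]));print(cam,c.round(3).tolist())
    for n in["tall_jar","tall_lid","low_jar","low_lid","lifter","mat","vase","cup","spoon"]:
        for r in regions_of(cam,n)[:3]:
            m=r["pixels"]&(d>0)
            if m.sum()<5: continue
            p=W[m];print(cam,n,round(r["conf"],2),r["bbox"],m.sum(),np.median(p,0).round(3),p.min(0).round(3),p.max(0).round(3))
print(robot.state())
E
```

```text
pics
top [[0.011, -0.997, 0.072, 0.429], [-1.0, -0.011, 0.004, -0.023], [-0.003, -0.072, -0.997, 1.39], [0.0, 0.0, 0.0, 1.0]]
top tall_jar 0.63 [343.0, 194.1, 350.0, 205.9] 6 [ 0.531 -0.092  0.042] [ 0.525 -0.101  0.039] [ 0.538 -0.086  0.049]
top tall_lid 0.81 [386.6, 128.9, 429.6, 173.6] 1345 [ 0.669 -0.263  0.017] [ 0.614 -0.318  0.003] [ 0.726 -0.209  0.061]
top tall_lid 0.69 [337.0, 162.1, 380.4, 202.7] 1558 [ 0.569 -0.127  0.107] [ 0.515 -0.18   0.002] [ 0.642 -0.072  0.15 ]
top tall_lid 0.68 [290.9, 102.4, 337.0, 146.0] 1438 [ 0.743 -0.012  0.017] [ 0.687 -0.07  -0.006] [0.802 0.048 0.062]
top low_jar 0.57 [182.9, 206.5, 199.0, 243.6] 172 [0.46  0.296 0.04 ] [0.413 0.291 0.008] [0.508 0.32  0.071]
top low_lid 0.86 [149.4, 199.8, 195.3, 246.5] 1602 [0.461 0.345 0.078] [ 0.404  0.291 -0.002] [0.518 0.426 0.121]
top lifter 0.59 [335.2, 160.1, 381.8, 203.0] 1641 [ 0.569 -0.127  0.107] [ 0.515 -0.196 -0.006] [ 0.642 -0.072  0.15 ]
top mat 0.69 [229.3, 160.9, 297.8, 233.5] 3022 [0.536 0.121 0.007] [ 0.441  0.023 -0.01 ] [0.634 0.218 0.017]
top vase 0.67 [348.7, 124.7, 371.0, 150.4] 
[... 2036 characters left out ...]
 0.425 0.02 ]
{'time': 1.0, 'joints': array([ 1.09641440e+00,  1.23803658e-01,  1.65030716e+00, -1.41224227e-05,
        1.36751020e+00, -8.26232721e-02]), 'qd': array([-1.44930051e-03, -6.05940116e-05,  3.82951938e-04,  2.62227641e-05,
       -9.36188867e-04,  1.51238268e-04]), 'tau': array([-1.06189382e-03, -4.23599195e+01, -3.65770197e+01, -1.83033153e-04,
        5.12781862e-04,  2.86176203e-05]), 'position': array([0.24821551, 0.60072096, 0.2313156 ]), 'tool_rot': array([ 2.74963911e-06,  1.94627722e-01,  9.80877184e-01, -1.55396386e-05]), 'ft_force': array([-0.06354006,  0.39733722,  0.02546204]), 'torque': array([0.0482726 , 0.0228895 , 0.03122101]), 'finger_gap': 0.08516473827818355}
```

```bash
python3 - <<'E'
from h import *
T=np.load("top0.npz");S=np.load("side0.npz")
a=cv2.resize(T["im"][90:260,140:450],None,fx=2.5,fy=2.5,interpolation=cv2.INTER_CUBIC)
save("a",a); b=cv2.resize(S["im"][130:330,250:420],None,fx=3,fy=3,interpolation=cv2.INTER_CUBIC);save("b",b)
# bail points: z>0.125 near tall lid ; lifter handle top ; etc
for nm,D in(("top",T),("side",S)):
    W=D["W"];im=D["im"]
    def show(n,m):
        p=W[m]
        if len(p)<3: print(nm,n,len(p));return
        q=p[:,:2]; r=cv2.minAreaRect((q*1000).astype(np.float32))
        print(nm,n,len(p),"mean",p.mean(0).round(4),"rect",np.round(r[0],1),np.round(r[1],1),round(r[2],1),"z",np.percentile(p[:,2],[5,50,95]).round(4))
    x,y,z=W[...,0],W[...,1],W[...,2]
    nb=lambda cx,cy,r:np.hypot(x-cx,y-cy)<r
    show("lidbar",nb(.569,-.128,.06)&(z>.130))
    show("liddisc",nb(.569,-.128,.07)&(z>.100)&(z<.114))
    show("handletop",nb(.43,-.33,.08)&(z>.125))
    show("lifterfoot",nb(.43,-.33,.08)&(z>.003)&(z<.02))
    show("lifterarm",nb(.43,-.33,.08)&(z>.065)&(z<.08))
    show("spine",nb(.43,-.33,.08)&(z>.02)&(z<.065))
    show("mat",nb(.535,.12,.13)&(z>.004)&(z<.012))
    show("vase",nb(.685,-.13,.05)&(z>.06))
    show("cup",nb(.445,-.13,.045)&(z>.06))
    show("lowlid bar",nb(.461,.345,.06)&(z>.100))
E
```

```text
top lidbar 114 mean [ 0.5709 -0.1277  0.144 ] rect [ 571.3 -127.1] [ 8.1 82.5] 4.1 z [0.1392 0.1444 0.1489]
top liddisc 1481 mean [ 0.5706 -0.1274  0.1072] rect [ 570.8 -127.4] [111.5 110.7] 0.4 z [0.103  0.1072 0.1113]
top handletop 106 mean [ 0.4415 -0.3262  0.1346] rect [ 441.3 -327. ] [24.3 24.2] 56.8 z [0.1277 0.1349 0.1395]
top lifterfoot 351 mean [ 0.4369 -0.3249  0.0057] rect [ 430.1 -331.4] [151.  152.2] 83.4 z [0.0032 0.0049 0.0107]
top lifterarm 140 mean [ 0.4188 -0.3135  0.0745] rect [ 425.9 -318.4] [24.3 55.4] 61.5 z [0.0702 0.0747 0.0793]
top spine 28 mean [ 0.4093 -0.3038  0.0419] rect [ 434.4 -320.4] [25.2 72.8] 65.4 z [0.0211 0.0421 0.0637]
top mat 2743 mean [0.5345 0.1197 0.0075] rect [533.3 120.1] [256.6 248. ] 21.1 z [0.0044 0.0074 0.011 ]
top vase 358 mean [ 0.688  -0.1304  0.1189] rect [ 690.  -131.8] [49.3 41.4] 72.1 z [0.0668 0.1145 0.1618]
top cup 169 mean [ 0.4466 -0.1279  0.0719] rect [ 446.4 -124.8] [66.7 68.5] 45.4 z [0.0625 0.0726 0.0772]
top lowlid bar 117 mean [0.4616 0.3474 0.1143] rect [461.6 348.2] [ 9.  82.3] 71.9 z [0.1085 0.1145 0.1188]
side lidb
[... 380 characters left out ...]
 [ 429.1 -330.5] [96. 69.] 5.0 z [0.0032 0.0049 0.0107]
side lifterarm 168 mean [ 0.4201 -0.3221  0.0734] rect [ 427.1 -320.6] [28.5 57.4] 61.1 z [0.0679 0.0738 0.0775]
side spine 59 mean [ 0.4039 -0.3171  0.0418] rect [ 424.4 -322.1] [19.5 54.7] 66.6 z [0.0211 0.0413 0.0626]
side mat 925 mean [0.5366 0.1131 0.0061] rect [533.  130.9] [155.9 181. ] 29.4 z [0.0043 0.006  0.0087]
side vase 447 mean [ 0.6901 -0.147   0.1081] rect [ 692.3 -141.5] [40.6 44.8] 8.1 z [0.0639 0.1047 0.1577]
side cup 212 mean [ 0.447  -0.126   0.0682] rect [ 447. -127.] [67.3 70.5] 12.9 z [0.061  0.0688 0.0736]
side lowlid bar 50 mean [0.4634 0.3438 0.1101] rect [461.9 344. ] [12.4 79.4] 69.4 z [0.1042 0.1104 0.1145]
```

View pics/a.png

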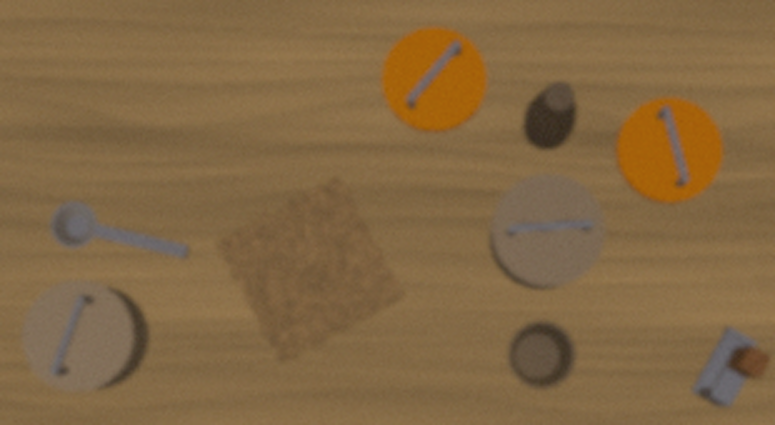

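View pics/b.png

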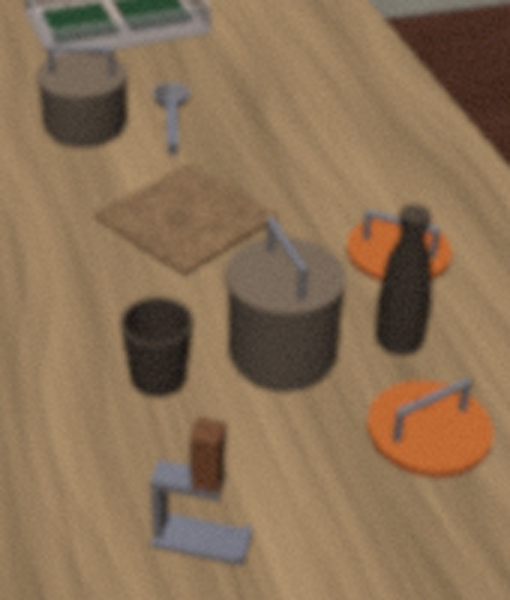

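The top view shows the grey tall-jar lid at about (548,230), the cup in front at (541,353), and the vase behind at (550,115). The two orange look-alikes are at (434,80) and (670,150), the lifter is at (730,368) and the mat at (310,268). The side view agrees. I'll go to the lifter (handle ≈ (0.4415, −0.328), yaw ≈ −28.5°).

>>> {"fn": "play_rows", "kwargs": {
  "increments": [
    {"travel": [0,0,0.03],"angular": [0,0,0],"hand": 1},
    {"travel": [0,0,0.03],"angular": [0,0,0],"hand": 1},
    {"travel": [0.045,-0.06,0],"angular": [0,0,-8],"hand": 1},
    {"travel": [0.045,-0.06,0],"angular": [0,0,-8],"hand": 1},
    {"travel": [0.045,-0.06,0],"angular": [0,0,-8],"hand": 1},
    {"travel": [0.045,-0.06,0],"angular": [0,0,-8],"hand": 1},
    {"travel": [0.045,-0.06,0],"angular": [0,0,-8],"hand": 1},
    {"travel": [0,-0.06,0],"angular": [0,0,-8],"hand": 1},
    {"travel": [0,-0.06,0],"angular": [0,0,-8],"hand": 1},
    {"travel": [0,-0.06,0],"angular": [0,0,-8],"hand": 1},
    {"travel": [0,-0.06,0],"angular": [0,0,-8],"hand": 1},
    {"travel": [0,-0.06,0],"angular": [0,0,-8],"hand": 1}
  ]
}}

```text
time: 2.5
position: [0.4354, 0.0489, 0.2917]
tool_rot: [0.0, 0.781, 0.625, 0.0]
ft_force: [-0.2, -0.9, 0.3]
finger_gap: 0.0858
```

>>> {"fn": "play_rows", "kwargs": {
  "increments": [
    {"travel": [-0.005,-0.055,0],"angular": [0,0,-4],"hand": 1},
    {"travel": [-0.005,-0.055,0],"angular": [0,0,-4],"hand": 1},
    {"travel": [-0.005,-0.055,0],"angular": [0,0,-4],"hand": 1},
    {"travel": [-0.005,-0.055,0],"angular": [0,0,-4],"hand": 1},
    {"travel": [-0.005,-0.055,0],"angular": [0,0,0],"hand": 1},
    {"travel": [-0.005,-0.055,0],"angular": [0,0,0],"hand": 1},
    {"travel": [0,0,0],"angular": [0,0,0],"hand": 1},
    {"travel": [0,0,0],"angular": [0,0,0],"hand": 1}
  ]
}}

```text
time: 3.5
position: [0.4056, -0.279, 0.2912]
tool_rot: [-0.0, 0.859, 0.511, 0.0]
ft_force: [0.5, 0.6, 0.2]
finger_gap: 0.0853
```

>>> {"fn": "play_rows", "kwargs": {
  "increments": [
    {"travel": [0.018,-0.0245,0],"angular": [0,0,0],"hand": 1},
    {"travel": [0.018,-0.0245,0],"angular": [0,0,0],"hand": 1},
    {"travel": [0,0,-0.04],"angular": [0,0,0],"hand": 1},
    {"travel": [0,0,-0.04],"angular": [0,0,0],"hand": 1},
    {"travel": [0,0,0],"angular": [0,0,0],"hand": 1},
    {"travel": [0,0,0],"angular": [0,0,0],"hand": 1}
  ]
}}

```text
time: 4.25
position: [0.4427, -0.3279, 0.2132]
tool_rot: [0.001, 0.859, 0.512, 0.0]
ft_force: [-0.7, -0.1, 0.8]
finger_gap: 0.0853
```

>>> {"fn": "play_rows", "kwargs": {
  "increments": [
    {"travel": [-0.001,0,-0.03],"angular": [0,0,0],"hand": 1},
    {"travel": [0,0,-0.03],"angular": [0,0,0],"hand": 1},
    {"travel": [0,0,-0.03],"angular": [0,0,0],"hand": 1},
    {"travel": [0,0,-0.02],"angular": [0,0,0],"hand": 1},
    {"travel": [0,0,-0.013],"angular": [0,0,0],"hand": 1},
    {"travel": [0,0,0],"angular": [0,0,0],"hand": 1},
    {"travel": [0,0,0],"angular": [0,0,0],"hand": 1},
    {"travel": [0,0,0],"angular": [0,0,0],"hand": 0.5},
    {"travel": [0,0,0],"angular": [0,0,0],"hand": 0.35}
  ],
  "grip_force": 70
}}

```text
time: 5.38
position: [0.441, -0.3286, 0.089]
tool_rot: [0.001, 0.859, 0.512, 0.0]
ft_force: [-0.2, -0.9, 0.1]
finger_gap: 0.0515
```

>>> {"fn": "play_rows", "kwargs": {
  "increments": [
    {"travel": [0,0,0],"angular": [0,0,0],"hand": 0.3},
    {"travel": [0,0,0],"angular": [0,0,0],"hand": 0.2},
    {"travel": [0,0,0],"angular": [0,0,0],"hand": 0.1},
    {"travel": [0,0,0],"angular": [0,0,0],"hand": 0},
    {"travel": [0,0,0],"angular": [0,0,0],"hand": 0},
    {"travel": [0,0,0],"angular": [0,0,0],"hand": 0}
  ]
}}

```text
time: 6.12
position: [0.4409, -0.3284, 0.0885]
tool_rot: [0.0, 0.859, 0.512, 0.0]
ft_force: [0.9, -1.0, 2.6]
finger_gap: 0.0233
```

>>> {"fn": "play_rows", "kwargs": {
  "increments": [
    {"travel": [0,0,0.02],"angular": [0,0,0],"hand": 0},
    {"travel": [0,0,0.035],"angular": [0,0,0],"hand": 0},
    {"travel": [0,0,0.035],"angular": [0,0,0],"hand": 0},
    {"travel": [0,0,0.035],"angular": [0,0,0],"hand": 0},
    {"travel": [0,0,0.025],"angular": [0,0,0],"hand": 0},
    {"travel": [0,0.03,0],"angular": [0,0,5],"hand": 0},
    {"travel": [0.004,0.04,0],"angular": [0,0,7],"hand": 0},
    {"travel": [0.006,0.04,0],"angular": [0,0,7],"hand": 0},
    {"travel": [0.006,0.04,0],"angular": [0,0,7],"hand": 0},
    {"travel": [0.005,0.03,0],"angular": [0,0,6.6],"hand": 0},
    {"travel": [0.004,0.0125,0],"angular": [0,0,0],"hand": 0},
    {"travel": [0,0,0],"angular": [0,0,0],"hand": 0}
  ]
}}

```text
time: 7.62
position: [0.4658, -0.1356, 0.2386]
tool_rot: [0.0, 0.681, 0.732, -0.0]
ft_force: [-0.7, 0.2, -2.6]
finger_gap: 0.0231
```

```bash
cat > lif.py <<'E'
from h import *
s=robot.state();p=s["position"];print(s["time"],p.round(4),s["tool_rot"].round(4),s["ft_force"].round(2))
ims=[]
for nm in("top","side"):
    im,d=grab_frame(nm);W=cloud(nm,d);x,y,z=W[...,0],W[...,1],W[...,2]
    o=p[2]-.089; near=(np.hypot(x-p[0],y-p[1])<.075)&(d>0)
    for n,m in(("foot",near&(abs(z-o-.005)<.009)),("arm",near&(abs(z-o-.073)<.007)),("bar",(np.hypot(x-.571,y+.128)<.06)&(z>.135)&(z<.152))):
        q=W[m]
        if len(q)<8: print(nm,n,len(q));continue
        r=cv2.minAreaRect((q[:,:2]*1000).astype(np.float32));print(nm,n,len(q),q.mean(0).round(4),np.round(r[0],1),np.round(r[1],1),round(r[2],1),"z",np.percentile(q[:,2],[5,50,95]).round(4))
    uv=(get_calibration(nm)["extrinsics"]@np.r_[p-[0,0,.06],1])[:3];K=np.array(get_calibration(nm)["intrinsics"]);uv=K@uv/uv[2]
    u,v=int(uv[0]),int(uv[1]);ims.append(cv2.resize(im[v-60:v+60,u-60:u+60],(400,400),interpolation=cv2.INTER_CUBIC))
import sys
if len(sys.argv)>1: save(sys.argv[1],np.hstack(ims))
E
python3 lif.py c
```

```text
7.625 [ 0.4658 -0.1356  0.2386] [ 2.000e-04  6.812e-01  7.321e-01 -2.000e-04] [-0.71  0.21 -2.57]
top foot 39 [ 0.4333 -0.1235  0.1548] [ 433.1 -124.1] [23.9  9.4] 1.6 z [0.1514 0.155  0.1576]
top arm 21 [ 0.4267 -0.1275  0.2252] [ 427.3 -128.5] [15.8  7.2] 0.9 z [0.2217 0.2254 0.2273]
top bar 111 [ 0.571  -0.1276  0.1439] [ 571.3 -128. ] [ 8.3 80.8] 4.1 z [0.1399 0.1442 0.1482]
side foot 279 [ 0.4631 -0.1401  0.154 ] [ 460.5 -135.9] [80.8 39.8] 3.6 z [0.15   0.1537 0.1592]
side arm 147 [ 0.4439 -0.1425  0.2227] [ 448.9 -137. ] [58.3 29.8] 2.2 z [0.2171 0.2232 0.2271]
side bar 64 [ 0.5706 -0.133   0.1422] [ 570.8 -130.3] [ 7.9 80.9] 5.1 z [0.137  0.1426 0.1454]
```

View pics/c.png

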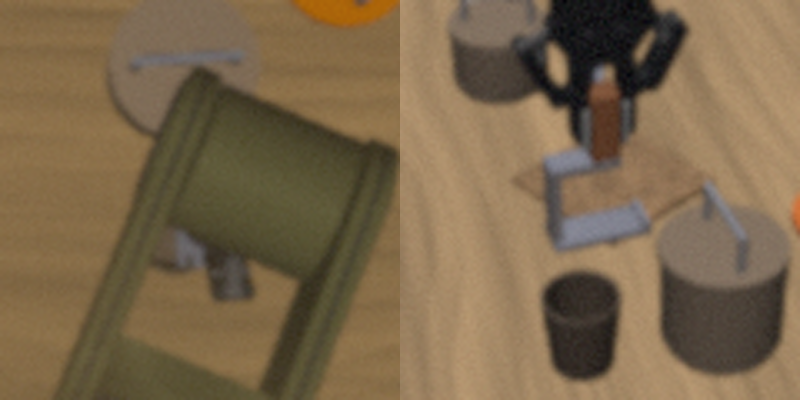

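The side view shows the lifter held level, its foot around (600,228) and aligned with the bail at (727,215), clear above the cup. Next I'll lower it and thread it in.

>>> {"fn": "play_rows", "kwargs": {
  "increments": [
    {"travel": [0,0,-0.016],"angular": [0,0,0],"hand": 0},
    {"travel": [0,0,-0.016],"angular": [0,0,0],"hand": 0},
    {"travel": [0,0,0],"angular": [0,0,0],"hand": 0},
    {"travel": [0.015,0.0011,0],"angular": [0,0,0],"hand": 0},
    {"travel": [0.015,0.0011,0],"angular": [0,0,0],"hand": 0},
    {"travel": [0.015,0.0011,0],"angular": [0,0,0],"hand": 0},
    {"travel": [0.015,0.0011,0],"angular": [0,0,0],"hand": 0},
    {"travel": [0.015,0.0011,0],"angular": [0,0,0],"hand": 0},
    {"travel": [0.015,0.0011,0],"angular": [0,0,0],"hand": 0},
    {"travel": [0.01,0.0007,0],"angular": [0,0,0],"hand": 0},
    {"travel": [0.005,0.0003,0],"angular": [0,0,0],"hand": 0},
    {"travel": [0,0,0],"angular": [0,0,0],"hand": 0}
  ]
}}

```text
time: 9.22
position: [0.5708, -0.1282, 0.2062]
tool_rot: [-0.0, 0.681, 0.732, -0.0]
ft_force: [0.1, -0.2, -2.6]
finger_gap: 0.023
```

```bash
python3 lif.py d
```

```text
9.225 [ 0.5708 -0.1282  0.2062] [-2.000e-04  6.810e-01  7.323e-01 -1.000e-04] [ 0.13 -0.2  -2.58]
top foot 72 [ 0.547  -0.1147  0.1218] [ 543.7 -109.9] [70.1 28.5] 18.3 z [0.1142 0.1222 0.1266]
top arm 44 [ 0.5394 -0.12    0.1922] [ 539.7 -122.1] [30.2 11.1] 6.4 z [0.1872 0.1928 0.1959]
top bar 34 [ 0.5587 -0.1069  0.1445] [ 548.8 -113.5] [57.1 17.4] 31.2 z [0.1393 0.1446 0.1494]
side foot 265 [ 0.5658 -0.1317  0.1219] [ 565. -131.] [73.  81.5] 58.1 z [0.1169 0.1217 0.1273]
side arm 137 [ 0.5489 -0.1343  0.1904] [ 553.6 -129.8] [57.4 29.3] 3.1 z [0.1845 0.1912 0.1945]
side bar 88 [ 0.559  -0.1351  0.1425] [ 549.8 -132.3] [51.4 82.4] 4.9 z [0.1363 0.1424 0.1474]
```

View pics/d.png

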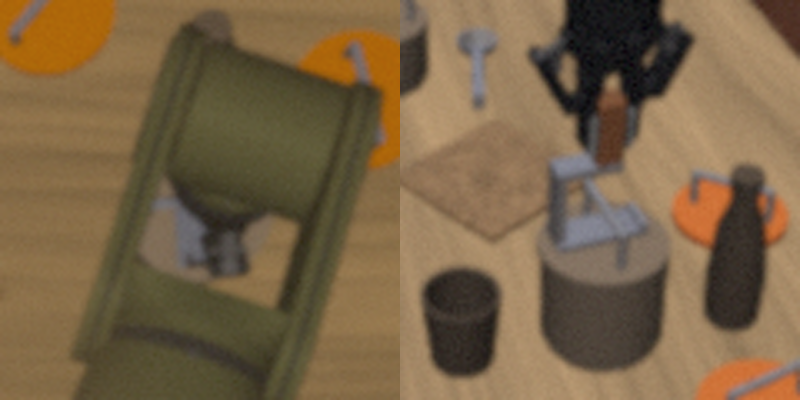

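The side view shows the foot through the bail, with the bar at (608,220) midway between lip and spine and no contact force. Lifting slowly.

>>> {"fn": "play_rows", "kwargs": {
  "increments": [
    {"travel": [0,0,0.005],"angular": [0,0,0],"hand": 0},
    {"travel": [0,0,0.004],"angular": [0,0,0],"hand": 0},
    {"travel": [0,0,0.003],"angular": [0,0,0],"hand": 0},
    {"travel": [0,0,0.003],"angular": [0,0,0],"hand": 0},
    {"travel": [0,0,0.003],"angular": [0,0,0],"hand": 0},
    {"travel": [0,0,0.003],"angular": [0,0,0],"hand": 0},
    {"travel": [0,0,0.005],"angular": [0,0,0],"hand": 0},
    {"travel": [0,0,0.008],"angular": [0,0,0],"hand": 0},
    {"travel": [0,0,0.01],"angular": [0,0,0],"hand": 0},
    {"travel": [0,0,0.01],"angular": [0,0,0],"hand": 0},
    {"travel": [0,0,0.01],"angular": [0,0,0],"hand": 0},
    {"travel": [0,0,0.01],"angular": [0,0,0],"hand": 0}
  ]
}}

```text
time: 10.82
position: [0.5708, -0.1282, 0.2812]
tool_rot: [0.0, 0.681, 0.732, 0.0]
ft_force: [0.3, -0.2, -5.0]
finger_gap: 0.0235
```

>>> {"fn": "play_rows", "kwargs": {
  "increments": [
    {"travel": [0,0,0.005],"angular": [0,0,0],"hand": 0},
    {"travel": [0,0,0],"angular": [0,0,0],"hand": 0},
    {"travel": [0,0,0],"angular": [0,0,0],"hand": 0},
    {"travel": [0,0,0],"angular": [0,0,0],"hand": 0}
  ]
}}

```text
time: 11.32
position: [0.5705, -0.1281, 0.2846]
tool_rot: [-0.001, 0.681, 0.732, -0.0]
ft_force: [-0.4, -0.2, -5.0]
finger_gap: 0.0233
```

```bash
python3 lif.py e; python3 - <<'E'
from h import *
T=np.load("top0.npz")
# mat: brown colour vs shelf hard; use height + region mask
for cam in("top","side"):
    D=np.load(cam+"0.npz");W=D["W"]
    grab_frame(cam)
    for r in regions_of(cam,"mat")[:2]:
        q=W[r["pixels"]];q=q[(q[:,2]>.002)]
        rr=cv2.minAreaRect((q[:,:2]*1000).astype(np.float32));print(cam,r["conf"],np.round(rr[0],1),np.round(rr[1],1),rr[2],q.mean(0).round(4))
E
```

```text
11.325 [ 0.5705 -0.1281  0.2846] [-5.000e-04  6.810e-01  7.323e-01 -3.000e-04] [-0.4  -0.23 -4.97]
top foot 106 [ 0.5523 -0.1134  0.2028] [ 548.7 -114.6] [58.6 23.5] 24.6 z [0.1982 0.2018 0.2088]
top arm 57 [ 0.5386 -0.1199  0.2705] [ 540.4 -121.9] [33.2 11.1] 3.4 z [0.2636 0.2712 0.2748]
top bar 0
side foot 315 [ 0.5671 -0.1327  0.2016] [ 565.6 -128.5] [71.9 84.8] 63.0 z [0.1953 0.2007 0.2084]
side arm 142 [ 0.5476 -0.1344  0.2689] [ 552.9 -131.3] [58.1 27.4] 0.6 z [0.2624 0.2697 0.2723]
side bar 0
top 0.63 [498.3  99.6] [241.5 150. ] 29.280841827392578 [0.5361 0.1205 0.0132]
top 0.36 [530.  -85.1] [ 85.5 221.8] 37.899810791015625 [ 0.5539 -0.1146  0.1135]
side 0.59 [ 367.5 -360.9] [1226.4  157.6] 73.08838653564453 [0.5241 0.1118 0.009 ]
```

View pics/e.png

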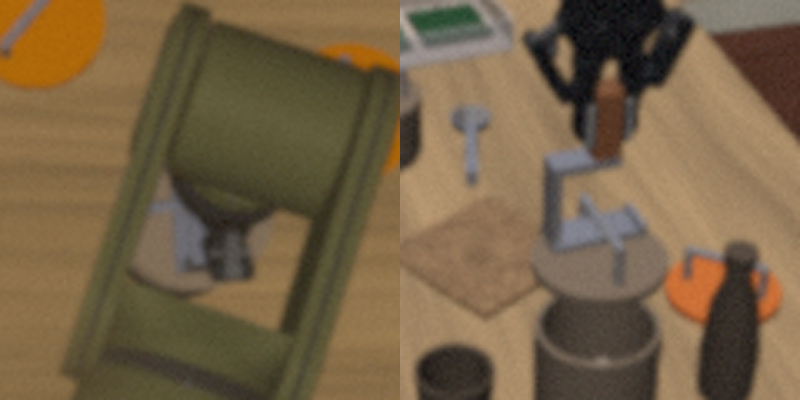

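The lid hangs level from the lifter, clear of the jar (side crop, lid at (600,262), jar mouth at (598,330)), and the force rose by 2.4 N. I'll carry it to the mat (≈(0.536, 0.119)).

>>> {"fn": "play_rows", "kwargs": {
  "increments": [
    {"travel": [-0.001,0.008,0],"angular": [0,0,0],"hand": 0},
    {"travel": [-0.002,0.016,0],"angular": [0,0,0],"hand": 0},
    {"travel": [-0.0035,0.024,0],"angular": [0,0,0],"hand": 0},
    {"travel": [-0.004,0.028,0],"angular": [0,0,0],"hand": 0},
    {"travel": [-0.004,0.03,0],"angular": [0,0,0],"hand": 0},
    {"travel": [-0.005,0.03,0],"angular": [0,0,0],"hand": 0},
    {"travel": [-0.004,0.03,0],"angular": [0,0,0],"hand": 0},
    {"travel": [-0.004,0.028,0],"angular": [0,0,0],"hand": 0},
    {"travel": [-0.003,0.024,0],"angular": [0,0,0],"hand": 0},
    {"travel": [-0.002,0.016,0],"angular": [0,0,0],"hand": 0},
    {"travel": [-0.001,0.008,0],"angular": [0,0,0],"hand": 0},
    {"travel": [-0.001,0.005,0],"angular": [0,0,0],"hand": 0}
  ]
}}

```text
time: 13.12
position: [0.5362, 0.119, 0.2853]
tool_rot: [0.0, 0.681, 0.732, -0.0]
ft_force: [-0.6, 0.0, -4.6]
finger_gap: 0.0236
```

>>> {"fn": "play_rows", "kwargs": {
  "increments": [
    {"travel": [0,0,0],"angular": [0,0,0],"hand": 0},
    {"travel": [0,0,-0.008],"angular": [0,0,0],"hand": 0},
    {"travel": [0,0,-0.016],"angular": [0,0,0],"hand": 0},
    {"travel": [0,0,-0.018],"angular": [0,0,0],"hand": 0},
    {"travel": [0,0,-0.018],"angular": [0,0,0],"hand": 0},
    {"travel": [0,0,-0.018],"angular": [0,0,0],"hand": 0},
    {"travel": [0,0,-0.018],"angular": [0,0,0],"hand": 0},
    {"travel": [0,0,-0.014],"angular": [0,0,0],"hand": 0},
    {"travel": [0,0,-0.008],"angular": [0,0,0],"hand": 0},
    {"travel": [0,0,-0.004],"angular": [0,0,0],"hand": 0},
    {"travel": [0,0,0],"angular": [0,0,0],"hand": 0},
    {"travel": [0,0,0],"angular": [0,0,0],"hand": 0}
  ]
}}

```text
time: 14.62
position: [0.5367, 0.1189, 0.1642]
tool_rot: [0.0, 0.681, 0.732, 0.001]
ft_force: [0.2, -0.5, -5.3]
finger_gap: 0.0233
```

```bash
python3 lif.py f; python3 - <<'E'
from h import *
im,d=grab_frame("side");W=cloud("side",d);s=robot.state()["position"]
x,y,z=W[...,0],W[...,1],W[...,2];m=(np.hypot(x-s[0],y-s[1])<.07)&(abs(z-(s[2]-.1125))<.006)
q=W[m];A=np.c_[q[:,:2]-s[:2],np.ones(len(q))];print("disc plane",len(q),np.linalg.lstsq(A,q[:,2],rcond=None)[0].round(4),cv2.minAreaRect((q[:,:2]*1000).astype(np.float32)))
E
```

```text
14.625 [0.5367 0.1189 0.1642] [5.000e-04 6.810e-01 7.323e-01 6.000e-04] [ 0.24 -0.48 -5.3 ]
top foot 8 [0.5393 0.0801 0.082 ] [539.8  80.3] [6.2 5.5] 46.1 z [0.0728 0.0854 0.0889]
top arm 10 [0.5038 0.1107 0.1501] [501.4 111.7] [21.6  5.3] 5.4 z [0.1466 0.1498 0.154 ]
top bar 0
side foot 195 [0.5336 0.1146 0.0801] [531.5 119.5] [73.1 82.8] 61.2 z [0.0748 0.0794 0.0867]
side arm 94 [0.5159 0.1118 0.148 ] [518.6 117.1] [56.7 29.3] 3.9 z [0.1424 0.1483 0.1531]
side bar 0
disc plane 387 [ 0.0013 -0.001   0.0491] ((535.9967041015625, 104.63706970214844), (93.65652465820312, 113.4244613647461), 84.38284301757812)
```

View pics/f.png

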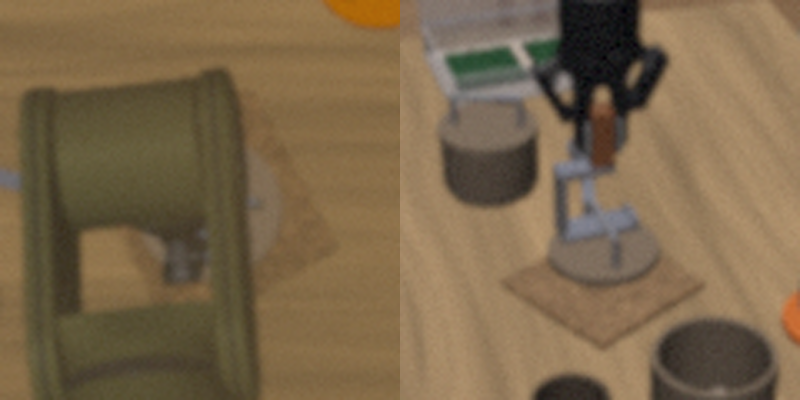

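The lid hangs level (plane slopes about 0.001) and centred over the mat, roughly 23 mm up. I'll set it down slowly and check the force.

>>> {"fn": "play_rows", "kwargs": {
  "increments": [
    {"travel": [0,0,-0.007],"angular": [0,0,0],"hand": 0},
    {"travel": [0,0,-0.006],"angular": [0,0,0],"hand": 0},
    {"travel": [0,0,-0.003],"angular": [0,0,0],"hand": 0},
    {"travel": [0,0,-0.0015],"angular": [0,0,0],"hand": 0},
    {"travel": [0,0,-0.0015],"angular": [0,0,0],"hand": 0},
    {"travel": [0,0,-0.0015],"angular": [0,0,0],"hand": 0},
    {"travel": [0,0,-0.0015],"angular": [0,0,0],"hand": 0},
    {"travel": [0,0,-0.0015],"angular": [0,0,0],"hand": 0},
    {"travel": [0,0,-0.0015],"angular": [0,0,0],"hand": 0},
    {"travel": [0,0,-0.0015],"angular": [0,0,0],"hand": 0},
    {"travel": [0,0,-0.0015],"angular": [0,0,0],"hand": 0},
    {"travel": [0,0,0],"angular": [0,0,0],"hand": 0}
  ]
}}

```text
time: 16.27
position: [0.5364, 0.1188, 0.1355]
tool_rot: [0.0, 0.681, 0.732, 0.0]
ft_force: [0.2, -0.4, -2.7]
finger_gap: 0.0231
```

Load is off the lifter (−2.7 N, the lifter alone). I'll drop the foot to mid-window and draw it out.

>>> {"fn": "play_rows", "kwargs": {
  "increments": [
    {"travel": [0,0,-0.003],"angular": [0,0,0],"hand": 0},
    {"travel": [0,0,-0.003],"angular": [0,0,0],"hand": 0},
    {"travel": [0,0,-0.0025],"angular": [0,0,0],"hand": 0},
    {"travel": [0,0,0],"angular": [0,0,0],"hand": 0}
  ]
}}

```text
time: 16.77
position: [0.536, 0.1188, 0.1264]
tool_rot: [-0.0, 0.681, 0.732, -0.0]
ft_force: [0.4, 0.3, -2.4]
finger_gap: 0.0233
```

```bash
python3 lif.py g
```

```text
16.775 [0.536  0.1188 0.1264] [-2.000e-04  6.810e-01  7.322e-01 -3.000e-04] [ 0.39  0.29 -2.37]
top foot 4
top arm 12 [0.5025 0.1095 0.1136] [501.3 109.2] [22.   4.5] 13.6 z [0.1107 0.1131 0.1165]
top bar 0
side foot 170 [0.531  0.1148 0.0417] [529.6 117.7] [69.6 85.2] 63.3 z [0.036  0.0417 0.0471]
side arm 88 [0.5135 0.1119 0.1106] [518.1 115.3] [56.4 27.9] 4.0 z [0.105  0.1111 0.115 ]
side bar 0
```

View pics/g.png

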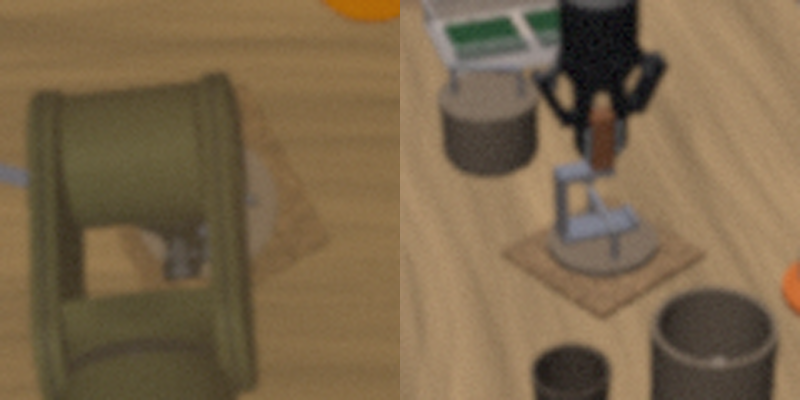

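The lid rests flat on the mat and the lifter's foot is mid-window with the bar unloaded (side crop near (600,225)). Withdrawing.

>>> {"fn": "play_rows", "kwargs": {
  "increments": [
    {"travel": [-0.006,-0.0004,0],"angular": [0,0,0],"hand": 0},
    {"travel": [-0.012,-0.0009,0],"angular": [0,0,0],"hand": 0},
    {"travel": [-0.014,-0.001,0],"angular": [0,0,0],"hand": 0},
    {"travel": [-0.014,-0.001,0],"angular": [0,0,0],"hand": 0},
    {"travel": [-0.014,-0.001,0],"angular": [0,0,0],"hand": 0},
    {"travel": [-0.014,-0.001,0],"angular": [0,0,0],"hand": 0},
    {"travel": [-0.014,-0.001,0],"angular": [0,0,0],"hand": 0},
    {"travel": [-0.014,-0.001,0],"angular": [0,0,0],"hand": 0},
    {"travel": [-0.012,-0.0009,0],"angular": [0,0,0],"hand": 0},
    {"travel": [-0.006,-0.0004,0],"angular": [0,0,0],"hand": 0},
    {"travel": [0,0,0],"angular": [0,0,0],"hand": 0}
  ]
}}

```text
time: 18.25
position: [0.416, 0.1102, 0.1269]
tool_rot: [0.0, 0.681, 0.732, 0.0]
ft_force: [-0.5, -0.3, -2.0]
finger_gap: 0.0231
```

>>> {"fn": "play_rows", "kwargs": {
  "increments": [
    {"travel": [-0.003,-0.015,0],"angular": [0,0,0],"hand": 0},
    {"travel": [-0.003,-0.025,0],"angular": [0,0,0],"hand": 0},
    {"travel": [-0.003,-0.03,0],"angular": [0,0,0],"hand": 0},
    {"travel": [-0.002,-0.025,0],"angular": [0,0,0],"hand": 0},
    {"travel": [0,-0.015,0],"angular": [0,0,0],"hand": 0},
    {"travel": [0,0,-0.012],"angular": [0,0,0],"hand": 0},
    {"travel": [0,0,-0.012],"angular": [0,0,0],"hand": 0},
    {"travel": [0,0,-0.008],"angular": [0,0,0],"hand": 0},
    {"travel": [0,0,-0.003],"angular": [0,0,0],"hand": 0},
    {"travel": [0,0,-0.002],"angular": [0,0,0],"hand": 0},
    {"travel": [0,0,-0.001],"angular": [0,0,0],"hand": 0},
    {"travel": [0,0,0],"angular": [0,0,0],"hand": 0}
  ]
}}

```text
time: 19.75
position: [0.4054, 0.0002, 0.0891]
tool_rot: [0.0, 0.681, 0.732, 0.0]
ft_force: [0.2, 0.5, -3.0]
finger_gap: 0.0233
```

>>> {"fn": "play_rows", "kwargs": {
  "increments": [
    {"travel": [0,0,-0.0005],"angular": [0,0,0],"hand": 0},
    {"travel": [0,0,-0.0005],"angular": [0,0,0],"hand": 0},
    {"travel": [0,0,0],"angular": [0,0,0],"hand": 0},
    {"travel": [0,0,0],"angular": [0,0,0],"hand": 0}
  ]
}}

```text
time: 20.25
position: [0.4057, 0.0001, 0.0885]
tool_rot: [0.0, 0.681, 0.732, 0.0]
ft_force: [0.0, 0.3, 4.7]
finger_gap: 0.0235
```

On the shelf. Release and rise.

>>> {"fn": "play_rows", "kwargs": {
  "increments": [
    {"travel": [0,0,0],"angular": [0,0,0],"hand": 0.4},
    {"travel": [0,0,0],"angular": [0,0,0],"hand": 0.6},
    {"travel": [0,0,0],"angular": [0,0,0],"hand": 0.8},
    {"travel": [0,0,0],"angular": [0,0,0],"hand": 0.8},
    {"travel": [0,0,0.02],"angular": [0,0,0],"hand": 0.8},
    {"travel": [0,0,0.04],"angular": [0,0,0],"hand": 0.8},
    {"travel": [0,0,0.05],"angular": [0,0,0],"hand": 0.8},
    {"travel": [0,0,0.05],"angular": [0,0,0],"hand": 0.8},
    {"travel": [0,0,0.05],"angular": [0,0,0],"hand": 0.8},
    {"travel": [0,0,0],"angular": [0,0,0],"hand": 0.8},
    {"travel": [0,0,0],"angular": [0,0,0],"hand": 0.8}
  ]
}}

```text
time: 21.62
position: [0.405, 0.0002, 0.2972]
tool_rot: [-0.0, 0.681, 0.732, -0.0]
ft_force: [0.0, 0.6, -0.6]
finger_gap: 0.0687
```

```bash
python3 - <<'E'
from h import *
for nm in("side",):
    im,d=grab_frame(nm);W=cloud(nm,d);x,y,z=W[...,0],W[...,1],W[...,2]
    def sh(n,m):
        q=W[m&(d>0)]
        if len(q)<8: print(n,len(q));return
        A=np.c_[q[:,:2]-q[:,:2].mean(0),np.ones(len(q))]
        r=cv2.minAreaRect((q[:,:2]*1000).astype(np.float32));print(n,len(q),np.round(r[0],1),np.round(r[1],1),round(r[2],1),"plane",np.linalg.lstsq(A,q[:,2],rcond=None)[0].round(4))
    nb=lambda a,b,r:np.hypot(x-a,y-b)<r
    sh("lid disc",nb(.536,.119,.065)&(z>.02)&(z<.032))
    sh("lid bar",nb(.536,.119,.05)&(z>.055)&(z<.07))
    sh("handle top",nb(.405,0,.03)&(z>.128)&(z<.142))
    sh("arm",nb(.405,0,.06)&(z>.068)&(z<.08))
    sh("foot",nb(.405,0,.05)&(z>.003)&(z<.009))
    sh("vase",nb(.69,-.13,.05)&(z>.06)); sh("cup",nb(.447,-.128,.05)&(z>.06)&(z<.09)); sh("jar rim",nb(.57,-.13,.07)&(z>.094)&(z<.105))
    save("k",cv2.resize(im[120:330,230:430],(762,800))[:600] if 0 else cv2.resize(im[120:320,240:420],(540,600),interpolation=cv2.INTER_CUBIC))
print(robot.state()["position"])
E
```

```text
lid disc 497 [536.  116.5] [114.7 113.4] 12.7 plane [-0.002   0.0018  0.0237]
lid bar 38 [536.  118.6] [ 7.6 83. ] 4.0 plane [-0.0483  0.0246  0.0607]
handle top 53 [405.1  -1.6] [23.2 26.7] 2.7 plane [0.0315 0.0509 0.1331]
arm 93 [388.8  -2.2] [56.9 28.5] 4.3 plane [-0.0162  0.015   0.0734]
foot 123 [406.7  -9.3] [93.2 50.9] 1.4 plane [0.0089 0.0061 0.0049]
vase 444 [ 690.7 -142.1] [38.6 43. ] 19.1 plane [1.2531 2.3076 0.1082]
cup 207 [ 446.8 -127.2] [66.8 69.2] 2.5 plane [ 0.0039 -0.0106  0.0685]
jar rim 216 [ 573.1 -129.9] [107.2 110.2] 1.5 plane [-0.0019 -0.0003  0.0971]
[4.04670182e-01 2.91205909e-04 2.96297554e-01]
```

View pics/k.png

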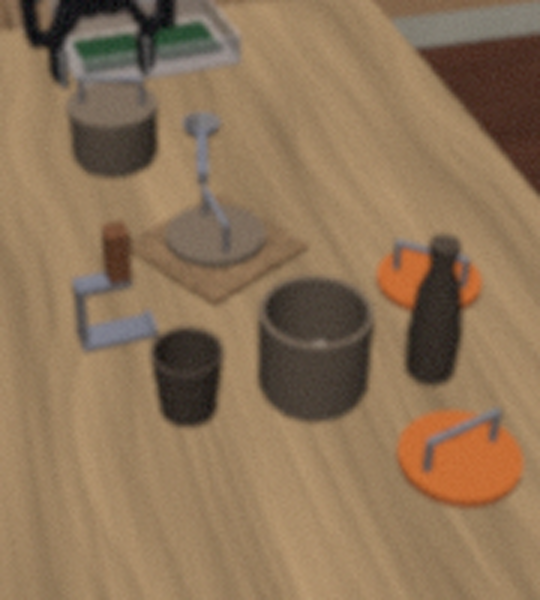

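The lid is flat on the mat at (217,235), the lifter stands upright on bare shelf at (110,290), and everything else is unmoved. Handing in.

```bash
python3 -c "
from workcell import robot
print(robot.sign_off())"
```

```text
the job is handed in; nothing more can be done
None
```

I lifted the tall jar's lid by its bail with the lifter and set it on the cork mat. I then drew the lifter out and stood it on the bare shelf, and handed the job in at about 22 s. No verdict was reported.

My last checks, taken from the side camera before handing in:
- **Lid:** it lies flat, with a measured slope of about 0.003 rad. It sits within about 3 mm of the mat centre I estimated, (0.536, 0.119).
- **Lifter:** it stands upright about 0.18 m from the lid, on bare shelf between the mat and the cup. The arm is raised well clear of it.
- **Tall jar, vase and cup:** their measured positions match the start to within 2–3 mm.
- **Low jar, its lid and the spoon:** they look undisturbed in the picture, but I did not re-measure them.
- **Gripper:** it stayed above the lid throughout. The wrist force showed the lid's weight (about 2.4 N) coming on at the lift and off at the set-down, with no jolt in the readings.

No check failed. The two cameras differed by 2–4 mm, which is about the calibration accuracy.

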